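# Pack the clean filler parts into their tote nests

### The job

The filling machine's washed parts stand on the black mat after the UV check. Pack the four clean ones upright in the blue tote, each fully down in its own nest: the piston inside the round collar, the square-flanged nozzle in the square pocket, the three-spout bar lengthwise in the long trough and the ring-shaped union nut over the short post; set them down, do not drop them. The piston and the nozzle that still glow yellow-green with residue go back to the wash: leave them standing where they are.

Things in the scene. Friction and masses are not known exactly. Their poses are not given: they have to be found in the camera images.
- piston: CLEAN piston, no yellow-green on it. Filler piston standing upright: white skirt 46 mm in diameter, 36 mm high, with two blue seals, and on top a thin stem 16 mm in diameter up to 72 mm (steel tip) to hold it by; about 0.22 kg. Origin: centre of its underside; z up. Stands loose on the black 4 mm mat (270 x 360 mm), six parts at least 90 mm apart between centres.
- nozzle: CLEAN nozzle, plain steel. Stainless filling nozzle standing on its square flange (50 x 50 x 9 mm), cone above it up to 34 mm, then a round spout 22 mm in diameter up to 75 mm, to hold it by; about 0.3 kg. Origin: centre of its underside; z up. Stands loose on the black 4 mm mat (270 x 360 mm), six parts at least 90 mm apart between centres. Its x and y axes run along the flange's edges.
- bar: Stainless three-spout bar (manifold): block 94 x 36 mm, 30 mm high, long side along its x axis, three round spouts 18 mm in diameter, 30 mm apart along x, up to 46 mm; about 0.4 kg. Hold it across its 36 mm width (y). Origin: centre of its underside; z up. Stands loose on the black 4 mm mat (270 x 360 mm), six parts at least 90 mm apart between centres.
- nut: Stainless slotted union nut: flat ring 60 mm outside diameter, 44 mm bore, 22 mm high, lying flat, bore upright, four dark slots in its rim; about 0.25 kg. Hold it across its outside. Origin: centre of its underside; z up. Stands loose on the black 4 mm mat (270 x 360 mm), six parts at least 90 mm apart between centres.
- piston_dirty: Look-alike that stays: a piston of the same shape and size as the clean one, but with bright yellow-green glowing residue on its crown, side and stem. Origin: centre of its underside; z up. Stands loose on the black 4 mm mat (270 x 360 mm), six parts at least 90 mm apart between centres.
- nozzle_dirty: Look-alike that stays: a nozzle of the same shape and size as the clean one, but with bright yellow-green glowing residue on its flange, cone and spout. Origin: centre of its underside; z up. Stands loose on the black 4 mm mat (270 x 360 mm), six parts at least 90 mm apart between centres.
- nest_round: Nest for the piston: white round collar 66 mm inside, 78 mm outside diameter, standing 10 mm above the seat, dark floor inside. Fixed grey plate 126 x 126 x 8 mm, one of four lying 2 by 2 (128 mm apart, in any order) in the blue tote (270 mm square, rim 48 mm high). Origin: centre of its underside, 5 mm above the table; seat 8 mm above the origin; x, y along its edges.
- nest_square: Nest for the nozzle: white square rim, 72 x 72 mm inside, 6 mm thick, standing 10 mm above the seat, dark floor inside, sides along x and y. Fixed grey plate 126 x 126 x 8 mm, one of four lying 2 by 2 (128 mm apart, in any order) in the blue tote (270 mm square, rim 48 mm high). Origin: centre of its underside, 5 mm above the table; seat 8 mm above the origin; x, y along its edges.
- nest_long: Nest for the bar: white rectangular rim, 114 mm (along its x axis) x 56 mm (along y) inside, 6 mm thick, standing 10 mm above the seat, dark floor inside. Fixed grey plate 126 x 126 x 8 mm, one of four lying 2 by 2 (128 mm apart, in any order) in the blue tote (270 mm square, rim 48 mm high). Origin: centre of its underside, 5 mm above the table; seat 8 mm above the origin; x, y along its edges.
- nest_post: Nest for the union nut: white upright post 22 mm in diameter, 18 mm high above the seat, top tapered, on a 62 mm dark disc. Fixed grey plate 126 x 126 x 8 mm, one of four lying 2 by 2 (128 mm apart, in any order) in the blue tote (270 mm square, rim 48 mm high). Origin: centre of its underside, 5 mm above the table; seat 8 mm above the origin; x, y along its edges.
Things that resemble listed ones, but are neither listed nor needed, are in the scene too. Leave any purple look-alike of the nut alone.

How it is judged:
By the outcome, as a careful person would: the job done as asked, in the order asked, and still so for the second after the job is handed in, with the robot touching nothing.
It also fails if it takes over 109 s, if anything falls off the work surface, if the arm or the gripper's body presses on something with over 40 N, if the wrist force passes 120 N, or if a joint passes its speed limit or range.

### The arm

A 6-joint arm with a two-finger parallel gripper is mounted at the origin on the work surface. World frame = base frame: x ahead of the robot, y to its left, z up, the work surface at z = 0. Lengths are in m, angles in rad, forces in N, time in s.
With the tool pointing down it reaches from about 0.15 to 0.775 m from the base axis. Payload 6.1 kg.
Tool frame: the origin (TCP) lies midway between the tips of the shut fingers; the grasp point (between the pads) lies 19 mm behind it; z points along the fingers, y is the line along which they close (so a half turn about z gives the same grasp; the last joint's range is limited). The gripper opens to 85 mm and grips with 20 to 120 N. Pads are 22 mm wide; open, the fingers measure 114 mm over their backs; the gripper's body (76 mm by 85 mm) begins 54 mm behind the grasp point. The pads swing forward as they close: fully open they stand 13 mm farther back than shut.
Start: joints at [1.134, 0.126, -0.04, 1.405, 0, 1.571], TCP at [0.222, 0.476, 0.231] pointing down, gripper open.
Joint ranges: [-2.72, 2.72], [-0.95, 1.95], [-1.27, 1.35], [-1.78, 2.02], [-1.46, 1.47], [-3.14, 3.14]. Speed limits (rad/s): [2.39, 2.39, 3.01, 3.14, 3.14, 3.14].

### API

Orientations are given as a unit quaternion [w, x, y, z].
In Python, from rig import sense, snapshot, get_calibration, sign_off, look_for, landmark_of gives the robot as it stands.
- The arm moves only by the tool arm_command, never from a script. Its argument "motion" is a list of rows, each a list of 3 entries, a list of its own where there are three numbers: the shift along the tool's x, y, z in mm, then the turn, a rotation vector about the tool's x, y, z in rad, then the closure, from 0 (fully open) to 1 (shut). A call has 1 to 8 rows; each row shifts and turns the commanded pose from where the row before left it, along the tool's axes as they then stand; what a row does not reach is not made up. A row lasts 1/8 s, in which the tool goes at most 62.5 mm and 10.7 degrees, less where a joint would pass 70% of its speed; a pose out of reach is approached as far as the arm can. A call is refused whole if a number of a shift passes 62.5 or a number of a turn 0.188, either way. A call with a gripper value outside its range is refused whole. The fingers move at their own pace and stop on an object; the grip force is fixed at half the most. Time passes only in rows, so rows that do not move let the fingers close. It gives the time, the measured TCP pose, the force, the opening and the grip force at its end, in the units of the state.
- sense(): the state, without advancing time (a new reading comes with each control period).
- snapshot(name): name is "side" or "top"; returns the picture (480x640x3 uint8, red, green, blue); there is no depth.
- get_calibration(name): a dict with "fov_y" (degrees; the focal length in pixels is half the picture's height over the tangent of half this angle, whatever the lens; pixels are square), "cx", "cy" (the principal point, pixels), "eye" and "attitude" of the camera in the world. Camera axes: x right, y down, z forward; pixel columns grow to the right and rows downward; lengths in m; the calibration is good to about 2 mm. A picture is of the moment at which its call begins. get_calibration takes no time and is no camera call.
- sign_off(): hands the job in; it is judged then, once.
Trained networks look in the newest picture that a camera, given by its name, has taken for a name from the list of things; names that differ only in an ending like _2 or _b are one class to them, and where a whole thing is asked for, a point or a joint stands for the part that bears it (a point fixed in the world has none). Each returns a list of dicts, best first, with "p" (0 to 1); they miss things now and then, are a little off and sometimes report something else, mostly with a low value. They report only what shows in the picture. A call takes as long as a camera call. They do not tell look-alikes from the thing itself.
- look_for(camera, query): "bbox" ([centre column, centre row, width, height] in pixels, round what is visible of it).
- landmark_of(camera, query): "uv" ([column, row] in pixels: a listed point, or the origin of a listed thing).
The state is a dict: "time": time; "qpos": joint angles; "dq": joint speeds; "joint_torque": joint torques, N m; "ee_pos": TCP position; "tcp_rot": TCP orientation; "contact_force": force on the tool from outside, world axes, zero at the start; "moment": the same for the moment, N m; "width": finger opening in m; "grasp_force": force on a finger pad.
Only numpy, scipy, OpenCV 4.12 (cv2) and the standard library are available. Lean on these libraries where they do the work, as an engineer would, in place of code of your own. Each camera call takes 0.05 s, during which the arm holds its last target. There are 200 camera calls.

## Working session

There is one attempt and no reset: what is moved stays moved. The work goes in short steps, Python scripts to look and compute and a tool call to move; the robot and the scene stay as the last step left them, time stands still between calls to the robot, and variables do not carry over. Pictures are saved under pics/ and viewed, at most 14 in all, crops included, and the job is handed in when it is done.

Besides the shell and the picture viewer there is one more tool, called after ">>>" in YAML: its name, and indented under it one key for each argument. arm_command: Moves the arm, as the interface text tells. Its arguments: {"type":"object","properties":{"motion":{"type":"array","items":{"type":"array"}}},"required":["motion"]}

```bash
mkdir -p pics; ls; python3 - <<'E'
from rig import *
import cv2
for n in("top","side"):
    im=snapshot(n); cv2.imwrite(f"pics/{n}0.png",im[:,:,::-1]); print(n,get_calibration(n))
    for q in["piston","nozzle","bar","nut","nest_round","nest_square","nest_long","nest_post"]:
        print(q,[(round(d["p"],2),[round(float(x),1) for x in d["uv"]]) for d in landmark_of(n,q)])
print(sense())
E
```

```text
pics
top {'fov_y': 42.707234033569755, 'cx': 310.6240395066315, 'cy': 237.37479847831375, 'eye': array([ 0.2566949 , -0.05927024,  1.36619302]), 'attitude': array([ 0.05750458, -0.70115508,  0.7086785 , -0.0533813 ])}
piston [(0.85, [424.3, 232.1])]
nozzle [(0.92, [374.0, 232.7])]
bar [(0.65, [318.7, 237.7])]
nut [(0.93, [487.3, 224.0]), (0.89, [364.6, 306.9]), (0.6, [166.1, 243.3]), (0.59, [373.6, 183.9])]
nest_round []
nest_square [(0.92, [230.6, 196.0])]
nest_long [(0.69, [221.5, 252.3]), (0.69, [374.5, 181.3])]
nest_post [(0.61, [180.2, 185.5])]
side {'fov_y': 51.25405383348502, 'cx': 316.80234993138555, 'cy': 245.07932426371815, 'eye': array([ 0.08476849, -0.68486231,  0.90500882]), 'attitude': array([-0.33042926,  0.90535606, -0.24710979,  0.10041737])}
piston [(0.6, [379.2, 336.8])]
nozzle [(0.79, [348.9, 295.3])]
bar [(0.89, [319.0, 259.2])]
nut [(0.91, [389.8, 275.5]), (0.65, [429.8, 386.9]), (0.6, [275.6, 319.2])]
nest_round [(0.9, [247.4, 171.0]), (0.62, [318.4, 258.3])]
nest_square [(0.94, [309.2, 193.6]), (0.45, [295.7, 161.5])]
nest_long [(0.8, [263.1, 202.7])]
nest_post [(0.72, [293.8, 161.4]), (0.25, [262.4, 206.1])]
{'time': 0.9, 'qpos': array([ 1.13398431e+00,  1.25766958e-01, -3.95722385e-02,  1.40538072e+00,
        1.62412823e-05,  1.57078296e+00]), 'dq': array([-2.31637409e-04, -8.33284533e-04, -1.37934134e-04, -3.90937704e-04,
        1.33696510e-04, -3.86766551e-06]), 'joint_torque': array([ 9.95602022e-05, -4.35688877e+01,  3.53091323e+01,  8.93891993e-04,
       -5.59828493e-05,  1.01643553e-05]), 'ee_pos': array([0.22209925, 0.47570882, 0.2313246 ]), 'tcp_rot': array([3.50744711e-07, 2.16667250e-01, 9.76245513e-01, 3.90577880e-05]), 'contact_force': array([0.86694427, 0.39240556, 0.53339227]), 'moment': array([0.01039356, 0.01792487, 0.04665732]), 'grasp_force': 0.0, 'width': 0.08522738082353931}
```

View pics/top0.png

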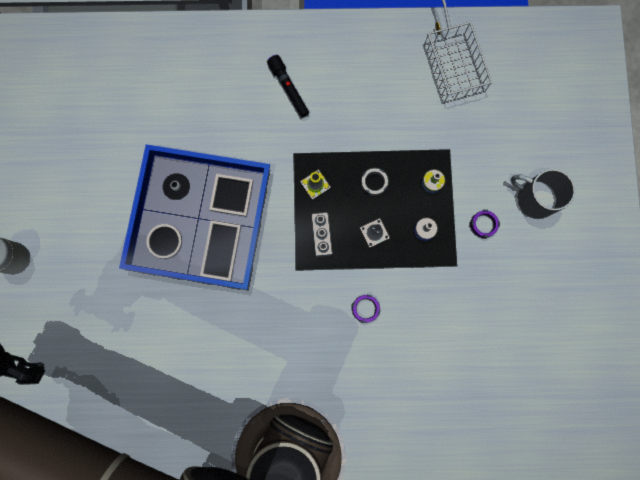

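View pics/side0.png

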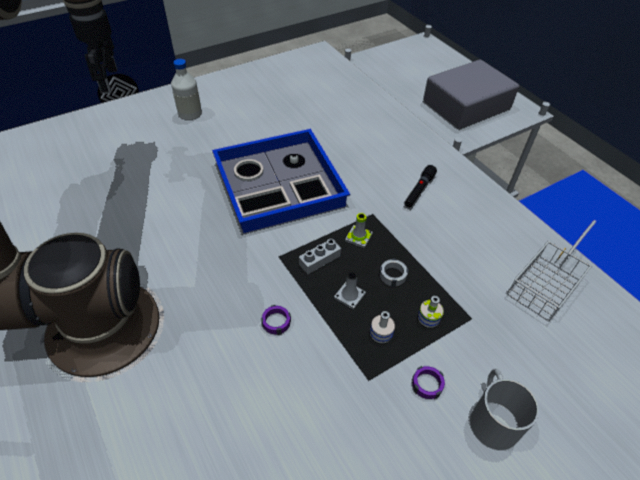

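```bash
cat > h.py <<'E'
from rig import *
import numpy as np, cv2
from scipy.spatial.transform import Rotation as R
def cam(n):
    c=get_calibration(n); f=240/np.tan(np.radians(c["fov_y"]/2)); q=c["attitude"]
    return c,f,R.from_quat([q[1],q[2],q[3],q[0]]).as_matrix()
def ray(n,uv,z):
    c,f,M=cam(n); d=M@np.array([(uv[0]-c["cx"])/f,(uv[1]-c["cy"])/f,1]); e=c["eye"]
    return e+d*(z-e[2])/d[2]
def proj(n,p):
    c,f,M=cam(n); v=M.T@(np.array(p)-c["eye"]); return np.array([c["cx"]+f*v[0]/v[2],c["cy"]+f*v[1]/v[2]])
E
python3 - <<'E'
from h import *
np.set_printoptions(precision=4,suppress=True)
im=cv2.imread("pics/top0.png"); im2=cv2.imread("pics/side0.png")
# mat corners
for n,I in(("top",im),("side",im2)):
    g=I.max(2); m=(g<50).astype(np.uint8)
    m=cv2.morphologyEx(m,cv2.MORPH_OPEN,np.ones((3,3)))
    cs,_=cv2.findContours(m,cv2.RETR_EXTERNAL,cv2.CHAIN_APPROX_NONE)
    for c in cs:
        if cv2.contourArea(c)<150: continue
        r=cv2.minAreaRect(c); b=cv2.boxPoints(r)
        if n=="top":
            print(n,r,cv2.contourArea(c),ray(n,r[0],.013))
        q=cv2.approxPolyDP(cv2.convexHull(c),6,True)[:,0]
        if cv2.contourArea(c)>6000 and len(q)==4:
            P=np.array([ray(n,x,.004)[:2] for x in q]); print("quad",n,q.tolist(),P.tolist(),P.mean(0),np.linalg.norm(P-np.roll(P,1,0),axis=1))
m=im[145:270,294:456]
g=(m.max(2)>90).astype(np.uint8)
cs,_=cv2.findContours(g,cv2.RETR_EXTERNAL,cv2.CHAIN_APPROX_NONE)
for c in cs:
    if cv2.contourArea(c)>80:
        r=cv2.minAreaRect(c); print("part",np.array(r[0])+[294,145],r[1:],ray("top",np.array(r[0])+[294,145],.02))
T={"piston":(424.3,232.1),"nozzle":(374,232.7),"bar":(318.7,237.7),"nut":(373.6,183.9)}
S={"piston":(379.2,336.8),"nozzle":(348.9,295.3),"bar":(319,259.2)}
for k in T: print(k,ray("top",T[k],.004),ray("side",S[k],.004) if k in S else "")
for k,t,s in(("sq",(230.6,196),(309.2,193.6)),("long",(221.5,252.3),(263.1,202.7)),("post",(180.2,185.5),(293.8,161.4)),("round",(164,241),(247.4,171))): print(k,ray("top",t,.005),ray("side",s,.005))
o=np.vstack([cv2.resize(im[140:280,285:465],None,fx=4,fy=4,interpolation=cv2.INTER_CUBIC)]); cv2.imwrite("pics/mat.png",o)
cv2.imwrite("pics/tote.png",cv2.resize(im[138:294,112:278],None,fx=3.8,fy=3.8,interpolation=cv2.INTER_CUBIC))
E
```

```text
top ((282.0, 463.0), (32.0, 66.0), 90.0) 1311.5 [-0.0103  0.0128  0.013 ]
top ((257.3992919921875, 442.7697448730469), (70.93875122070312, 148.58670043945312), 86.2359619140625) 3751.5 [0.0312 0.0649 0.013 ]
top ((78.82415008544922, 455.78607177734375), (192.34512329101562, 41.81766128540039), 24.68717384338379) 5270.5 [0.0081 0.4432 0.013 ]
top ((17.927209854125977, 367.90655517578125), (50.13502502441406, 27.080734252929688), 23.025493621826172) 909.5 [0.1918 0.5844 0.013 ]
top ((162.1923065185547, 236.53846740722656), (18.505922317504883, 26.92568016052246), 74.74488067626953) 380.0 [0.4765 0.2794 0.013 ]
top ((531.2634887695312, 203.1689453125), (38.94295883178711, 23.017032623291016), 54.462318420410156) 533.5 [ 0.5432 -0.5488  0.013 ]
top ((230.63516235351562, 194.18917846679688), (30.249412536621094, 29.427419662475586), 9.462322235107422) 823.0 [0.5717 0.1272 0.013 ]
top ((175.5, 186.0), (24.0, 25.0), 90.0) 485.0 [0.5922 0.2524 0.013 ]
top ((557.9813842773438, 186.08914184570312), (37.14857482910156, 25.109088897705078), 56.82148742675781) 608.5 [ 0.5818 -0.6115  0.013 ]
top 
[... 1806 characters left out ...]
0.] ((20.0, 20.0), 90.0) [ 0.5974 -0.3315  0.02  ]
part [314.8462 183.7692] ((22.188007354736328, 22.188007354736328), 56.3099365234375) [ 0.5919 -0.0632  0.02  ]
part [374.5 180.5] ((25.0, 25.0), 90.0) [ 0.5979 -0.1976  0.02  ]
part [374.5 191.5] ((93.0, 161.0), 90.0) [ 0.5725 -0.197   0.02  ]
piston [ 0.4815 -0.3079  0.004 ] [ 0.4771 -0.3116  0.004 ]
nozzle [ 0.4814 -0.195   0.004 ] [ 0.4799 -0.1941  0.004 ]
bar [ 0.4714 -0.0705  0.004 ] [ 0.4755 -0.0749  0.004 ]
nut [ 0.594 -0.197  0.004] 
sq [0.5694 0.1284 0.005 ] [0.5656 0.1236 0.005 ]
long [0.4406 0.1474 0.005 ] [0.4472 0.1531 0.005 ]
post [0.5952 0.2436 0.005 ] [0.5932 0.2546 0.005 ]
round [0.4676 0.2771 0.005 ] [0.4654 0.2818 0.005 ]
```

View pics/mat.png

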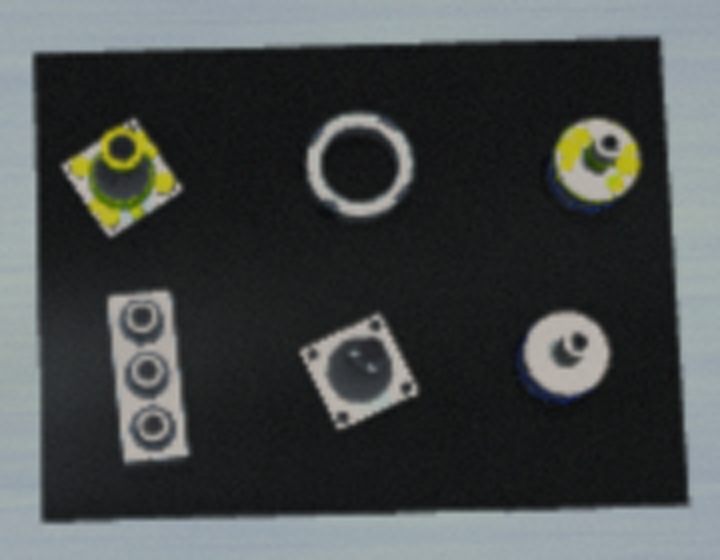

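View pics/tote.png

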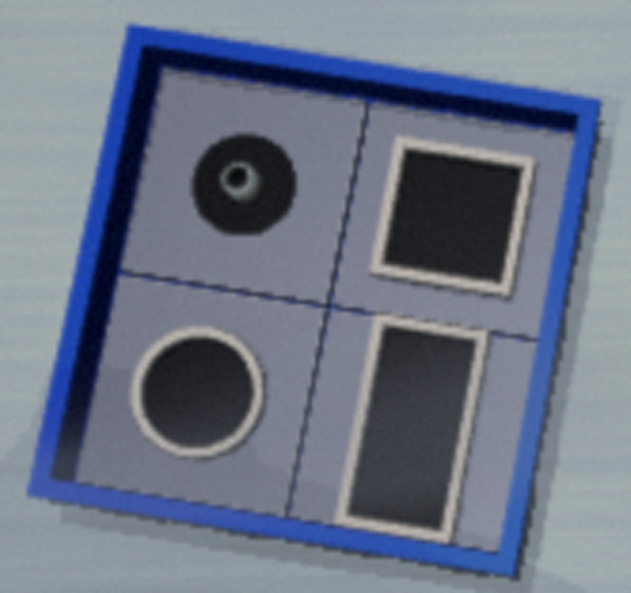

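```bash
cat > t.py <<'E'
from h import *
np.set_printoptions(precision=4,suppress=True)
P={k:ray("top",uv,z) for k,uv,z in[("piston",(425.9,227.9),.04),("pistontip",(429.1,225.1),.076),("nozzle",(374.5,232.4),.013),("bar",(321.5,233.6),.034),("nut",(374.5,180.6),.026),
 ("sq",(231.1,194.5),.023),("long",(220.1,250),.023),("round",(163.8,240.9),.023),("post",(175.8,186.1),.014),("seam",(198.5,217.9),.013)]}
for k in P: print(k,P[k])
def ang(a,b,o,s,z):
    p,q=[ray("top",(x[0]/s+o[0],x[1]/s+o[1]),z) for x in(a,b)]; d=q-p; return np.degrees(np.arctan2(d[1],d[0]))
mo=(285,140);to=(112,138)
print("bar x",ang((124,463),(107,295),mo,4,.034),ang((189,456),(172,291),mo,4,.034))
print("noz",ang((301,350),(378,313),mo,4,.013),ang((342,430),(419,390),mo,4,.013),ang((342,430),(301,350),mo,4,.013),ang((419,390),(378,313),mo,4,.013))
print("tote",ang((288,515),(367,105),to,3.8,.013),ang((335,522),(375,312),to,3.8,.023),ang((120,270),(540,340),to,3.8,.013)+90)
E
python3 t.py
```

```text
piston [ 0.4848 -0.3052  0.04  ]
pistontip [ 0.4846 -0.3056  0.076 ]
nozzle [ 0.4806 -0.1952  0.013 ]
bar [ 0.4757 -0.0766  0.034 ]
nut [ 0.5961 -0.197   0.026 ]
sq [0.5687 0.1248 0.023 ]
long [0.4433 0.1479 0.023 ]
round [0.4651 0.2731 0.023 ]
post [0.5917 0.2515 0.014 ]
seam [0.518  0.1989 0.013 ]
bar x 5.074546118717278 4.93978782452689
noz -64.76176669093368 -63.11600270392139 25.60355057403783 26.216684318232453
tote -9.73034580819444 -9.787181257381897 -10.219299693597065
```

```bash
cat > go.py <<'E'
# go.py maxmm x y z psi_deg closure : rows from the sensed pose to there
from h import *
import sys,json
mx,x,y,z,psi,c=map(float,sys.argv[1:])
s=sense(); q=s["tcp_rot"]; M=R.from_quat([q[1],q[2],q[3],q[0]]).as_matrix()
a=np.degrees(np.arctan2(M[1,1],M[0,1])); da=(psi-a+90)%180-90
d=np.array([x,y,z])-s["ee_pos"]; n=int(max(1,np.ceil(np.linalg.norm(d)*1e3/mx),np.ceil(abs(da)/10)))
t=-np.radians(da)/n; p=s["ee_pos"].copy()
for i in range(n):
    v=np.round(M.T@(s["ee_pos"]+d*(i+1)/n-p)*1e3); p=p+M@v/1e3
    print(json.dumps([v.tolist(),[0,0,round(t,3)],c]).replace(".0,",",").replace(".0]","]"),end=", " if (i+1)%8 else "\n")
    M=M@R.from_rotvec([0,0,round(t,3)]).as_matrix()
print("\nat",np.round(s["ee_pos"],4),"psi",round(a,1),"tilt z",np.round(M[:,2],3),"t",round(s["time"],2),"w",round(s["width"],4),"gf",round(s["grasp_force"],1),"q",np.round(s["qpos"],2))
E
python3 go.py 55 .4847 -.3053 .15 80 0
```

```text
[[-36, -37, 5], [0, 0, -0.016], 0], [[-34, -38, 5], [0, 0, -0.016], 0], [[-35, -39, 5], [0, 0, -0.016], 0], [[-33, -38, 5], [0, 0, -0.016], 0], [[-34, -40, 5], [0, 0, -0.016], 0], [[-32, -40, 5], [0, 0, -0.016], 0], [[-32, -40, 6], [0, 0, -0.016], 0], [[-31, -42, 5], [0, 0, -0.016], 0]
[[-30, -41, 5], [0, 0, -0.016], 0], [[-30, -42, 5], [0, 0, -0.016], 0], [[-29, -43, 5], [0, 0, -0.016], 0], [[-29, -42, 5], [0, 0, -0.016], 0], [[-27, -44, 5], [0, 0, -0.016], 0], [[-28, -44, 5], [0, 0, -0.016], 0], [[-26, -44, 5], [0, 0, -0.016], 0], [[-26, -45, 5], [0, 0, -0.016], 0]

at [0.2221 0.4757 0.2313] psi 65.0 tilt z [ 0.  0. -1.] t 0.9 w 0.0852 gf 0.0 q [ 1.13  0.13 -0.04  1.41  0.    1.57]
```

>>> arm_command:
  motion:
    - [[-36,-37,5],[0,0,-0.016],0]
    - [[-34,-38,5],[0,0,-0.016],0]
    - [[-35,-39,5],[0,0,-0.016],0]
    - [[-33,-38,5],[0,0,-0.016],0]
    - [[-34,-40,5],[0,0,-0.016],0]
    - [[-32,-40,5],[0,0,-0.016],0]
    - [[-32,-40,6],[0,0,-0.016],0]
    - [[-31,-42,5],[0,0,-0.016],0]

```text
time: 1.9
ee_pos: [0.3537, 0.0831, 0.1904]
tcp_rot: [0.0, 0.153, 0.988, 0.0]
contact_force: [0.6, 1.0, -0.3]
width: 0.0856
grasp_force: 0.0
```

>>> arm_command:
  motion:
    - [[-30,-41,5],[0,0,-0.016],0]
    - [[-30,-42,5],[0,0,-0.016],0]
    - [[-29,-43,5],[0,0,-0.016],0]
    - [[-29,-42,5],[0,0,-0.016],0]
    - [[-27,-44,5],[0,0,-0.016],0]
    - [[-28,-44,5],[0,0,-0.016],0]
    - [[-26,-44,5],[0,0,-0.016],0]
    - [[-26,-45,5],[0,0,-0.016],0]

```text
time: 2.9
ee_pos: [0.4855, -0.3077, 0.1502]
tcp_rot: [0.0, 0.09, 0.996, 0.0]
contact_force: [0.5, 0.1, 0.4]
width: 0.0855
grasp_force: 0.0
```

```bash
python3 go.py 35 .4847 -.3053 .046 80 0; python3 - <<'E'
from h import *
im=snapshot("side"); cv2.imwrite("pics/s1.png",cv2.resize(im[200:400,240:480,::-1],None,fx=3,fy=3))
E
```

```text
[[0, 1, 35], [0, 0, -0.002], 0], [[1, 0, 34], [0, 0, -0.002], 0], [[0, 1, 35], [0, 0, -0.002], 0], 
at [ 0.4855 -0.3077  0.1502] psi 79.7 tilt z [ 0. -0. -1.] t 2.9 w 0.0855 gf 0.0 q [-0.56  0.23 -0.09  1.25  0.   -0.38]
```

View pics/s1.png

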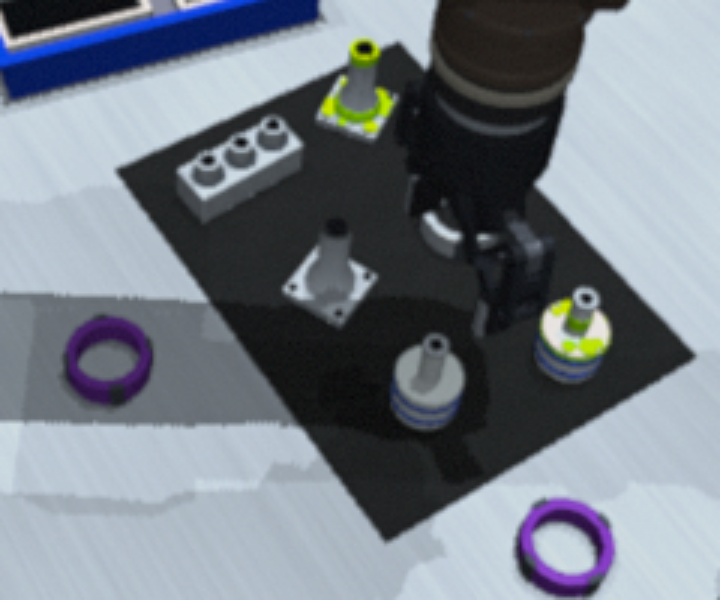

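```bash
python3 - <<'E'
from h import *
print(proj("side",(.4847,-.3053,.076)),ray("side",(384.4,314),.076), "nozzle tip",ray("side",(336/3+239.7,228/3+199.7),.079),"bar mid spout top",ray("side",(240/3+239.7,143/3+199.7),.05))
E
```

```text
[384.69143737 313.8745271 ] [ 0.48403658 -0.30524667  0.076     ] nozzle tip [ 0.47889427 -0.19691619  0.079     ] bar mid spout top [ 0.47445857 -0.07777763  0.05      ]
```

>>> arm_command:
  motion:
    - [[1,1,35],[0,0,-0.005],0]
    - [[0,1,35],[0,0,0],0]
    - [[0,0,24],[0,0,0],0]
    - [[0,0,10],[0,0,0],0]

```text
time: 3.45
ee_pos: [0.4836, -0.3031, 0.0448]
tcp_rot: [-0.001, 0.088, 0.996, 0.001]
contact_force: [-0.5, -0.9, -0.7]
width: 0.0853
grasp_force: 0.0
```

Positions agree within 2 mm across cameras. Grip and lift.

>>> arm_command:
  motion:
    - [[0,0,0],[0,0,0],1]
    - [[0,0,0],[0,0,0],1]
    - [[0,0,0],[0,0,0],1]
    - [[0,0,0],[0,0,0],1]
    - [[0,0,0],[0,0,0],1]
    - [[0,0,0],[0,0,0],1]

```text
time: 4.2
ee_pos: [0.4848, -0.3041, 0.0469]
tcp_rot: [0.0, 0.088, 0.996, -0.0]
contact_force: [-0.6, -1.0, 3.6]
width: 0.0147
grasp_force: 58.6
```

>>> arm_command:
  motion:
    - [[0,0,-10],[0,0,0],1]
    - [[0,0,-30],[0,0,0],1]
    - [[0,0,-45],[0,0,0],1]
    - [[0,0,-40],[0,0,0],1]

```text
time: 4.7
ee_pos: [0.484, -0.3033, 0.1726]
tcp_rot: [-0.0, 0.088, 0.996, 0.0]
contact_force: [0.4, 0.7, -3.2]
width: 0.0143
grasp_force: 58.6
```

```bash
python3 go.py 45 .4651 .2731 .16 80 1
```

```text
[[9, 43, 1], [0, 0, -0], 1], [[9, 44, 1], [0, 0, -0], 1], [[10, 43, 1], [0, 0, -0], 1], [[9, 44, 1], [0, 0, -0], 1], [[9, 43, 1], [0, 0, -0], 1], [[9, 43, 1], [0, 0, -0], 1], [[9, 44, 1], [0, 0, -0], 1], [[9, 43, 1], [0, 0, -0], 1]
[[10, 44, 1], [0, 0, -0], 1], [[9, 43, 1], [0, 0, -0], 1], [[9, 43, 1], [0, 0, -0], 1], [[9, 44, 1], [0, 0, -0], 1], [[9, 43, 1], [0, 0, -0], 1], 
at [ 0.484  -0.3033  0.1726] psi 79.9 tilt z [-0.001  0.001 -1.   ] t 4.7 w 0.0143 gf 58.6 q [-0.56  0.22 -0.06  1.3   0.   -0.38]
```

>>> arm_command:
  motion:
    - [[5,25,0],[0,0,0],1]
    - [[9,44,1],[0,0,0],1]
    - [[10,44,1],[0,0,0],1]
    - [[10,46,1],[0,0,0],1]
    - [[10,46,1],[0,0,0],1]
    - [[10,46,1],[0,0,0],1]
    - [[10,46,1],[0,0,0],1]
    - [[10,46,1],[0,0,0],1]

```text
time: 5.7
ee_pos: [0.4708, 0.0485, 0.1643]
tcp_rot: [-0.0, 0.088, 0.996, 0.0]
contact_force: [-0.1, -1.0, -3.4]
width: 0.0144
grasp_force: 58.9
```

>>> arm_command:
  motion:
    - [[10,46,1],[0,0,0],1]
    - [[10,46,1],[0,0,0],1]
    - [[9,44,1],[0,0,0],1]
    - [[8,38,1],[0,0,0],1]
    - [[6,30,1],[0,0,0],1]
    - [[4,18,1],[0,0,0],1]
    - [[0,0,0],[0,0,0],1]
    - [[0,0,0],[0,0,0],1]

```text
time: 6.7
ee_pos: [0.464, 0.2729, 0.1582]
tcp_rot: [-0.0, 0.088, 0.996, -0.0]
contact_force: [1.1, -0.0, -2.9]
width: 0.0139
grasp_force: 59.0
```

```bash
python3 go.py 35 .4651 .2731 .075 80 1; python3 - <<'E'
from h import *
im=snapshot("side"); cv2.imwrite("pics/s2.png",cv2.resize(im[60:260,180:380,::-1],None,fx=3,fy=3))
E
```

```text
[[-0, 0, 28], [0, 0, -0.001], 1], [[-1, 0, 27], [0, 0, -0.001], 1], [[-0, 0, 28], [0, 0, -0.001], 1], 
at [0.464  0.2729 0.1582] psi 79.9 tilt z [-0.    -0.001 -1.   ] t 6.7 w 0.0139 gf 59.0 q [ 0.53  0.16 -0.16  1.25 -0.    0.71]
```

View pics/s2.png

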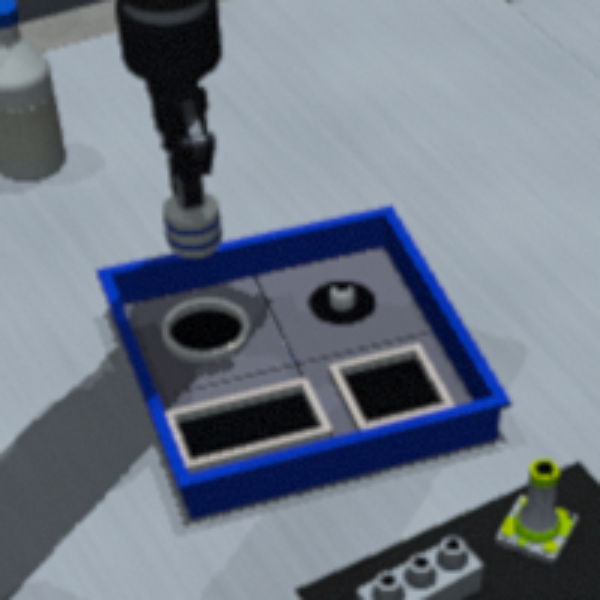

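>>> arm_command:
  motion:
    - [[0,0,25],[0,0,0],1]
    - [[0,0,35],[0,0,0],1]
    - [[0,0,25],[0,0,0],1]
    - [[0,0,10],[0,0,0],1]
    - [[0,0,0],[0,0,0],1]
    - [[0,0,0],[0,0,0],1]

```text
time: 7.5
ee_pos: [0.4649, 0.2739, 0.0646]
tcp_rot: [0.001, 0.088, 0.996, 0.001]
contact_force: [-0.9, 0.1, -2.7]
width: 0.0141
grasp_force: 59.0
```

>>> arm_command:
  motion:
    - [[0,0,2],[0,0,0],1]
    - [[0,0,2],[0,0,0],1]
    - [[0,0,1],[0,0,0],1]
    - [[0,0,1],[0,0,0],1]
    - [[0,0,0],[0,0,0],1]

```text
time: 8.12
ee_pos: [0.4641, 0.2737, 0.0572]
tcp_rot: [-0.0, 0.088, 0.996, -0.0]
contact_force: [-0.0, -0.5, -2.5]
width: 0.0147
grasp_force: 59.0
```

>>> arm_command:
  motion:
    - [[0,0,1],[0,0,0],1]
    - [[0,0,0],[0,0,0],1]

```text
time: 8.38
ee_pos: [0.4641, 0.2737, 0.0562]
tcp_rot: [-0.0, 0.088, 0.996, -0.0]
contact_force: [0.2, -0.9, -3.0]
width: 0.0141
grasp_force: 59.0
```

>>> arm_command:
  motion:
    - [[0,0,1],[0,0,0],1]
    - [[0,0,0],[0,0,0],1]

```text
time: 8.62
ee_pos: [0.4643, 0.2737, 0.0559]
tcp_rot: [0.0, 0.088, 0.996, 0.0]
contact_force: [-1.3, -2.0, 3.8]
width: 0.0144
grasp_force: 59.6
```

>>> arm_command:
  motion:
    - [[0,0,0],[0,0,0],0.7]
    - [[0,0,0],[0,0,0],0.5]
    - [[0,0,0],[0,0,0],0.5]
    - [[0,0,0],[0,0,0],0.5]
    - [[0,0,-20],[0,0,0],0.5]
    - [[0,0,-40],[0,0,0],0.5]
    - [[0,0,-45],[0,0,0],0.5]

```text
time: 9.5
ee_pos: [0.4637, 0.2735, 0.1608]
tcp_rot: [-0.001, 0.088, 0.996, -0.0]
contact_force: [0.9, 0.8, -0.0]
width: 0.0424
grasp_force: 0.0
```

```bash
python3 go.py 50 .48 -.1955 .165 116 0;python3 - <<'E'
from h import *
im=snapshot("side"); cv2.imwrite("pics/s3.png",cv2.resize(im[60:260,180:380,::-1],None,fx=3,fy=3))
E
```

```text
[[-10, -46, -0], [0, 0, -0.063], 0], [[-7, -46, -1], [0, 0, -0.063], 0], [[-4, -47, -0], [0, 0, -0.063], 0], [[-1, -47, -1], [0, 0, -0.063], 0], [[2, -47, 0], [0, 0, -0.063], 0], [[5, -46, -0], [0, 0, -0.063], 0], [[8, -47, -1], [0, 0, -0.063], 0], [[11, -45, -0], [0, 0, -0.063], 0]
[[13, -45, -0], [0, 0, -0.063], 0], [[17, -44, -1], [0, 0, -0.063], 0], 
at [0.4637 0.2735 0.1608] psi 79.9 tilt z [-0.001 -0.001 -1.   ] t 9.5 w 0.0424 gf 0.0 q [ 0.53  0.16 -0.15  1.26  0.    0.71]
```

View pics/s3.png

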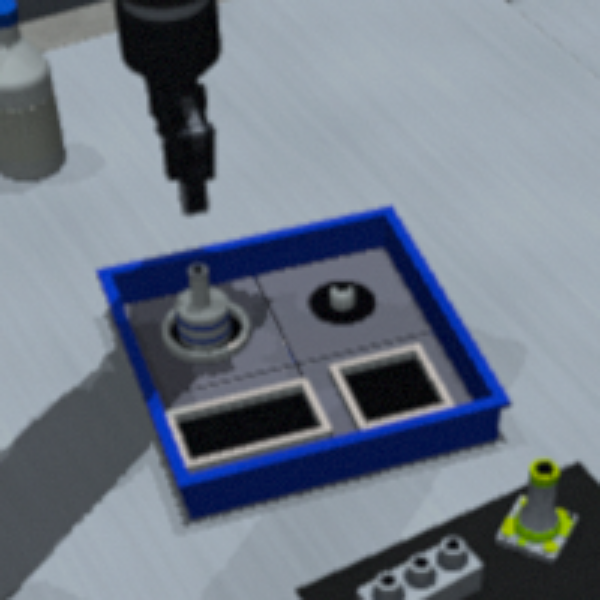

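The piston stands upright, centred in the collar at crop (200,320). Next: the nozzle.

>>> arm_command:
  motion:
    - [[-10,-46,0],[0,0,-0.063],0]
    - [[-7,-46,-1],[0,0,-0.063],0]
    - [[-4,-47,0],[0,0,-0.063],0]
    - [[-1,-47,-1],[0,0,-0.063],0]
    - [[2,-47,0],[0,0,-0.063],0]
    - [[5,-46,0],[0,0,-0.063],0]
    - [[8,-47,-1],[0,0,-0.063],0]
    - [[11,-45,0],[0,0,-0.063],0]

```text
time: 10.55
ee_pos: [0.4768, -0.1027, 0.1634]
tcp_rot: [0.0, -0.164, 0.986, -0.0]
contact_force: [0.6, 0.9, 0.2]
width: 0.0852
grasp_force: 0.0
```

>>> arm_command:
  motion:
    - [[13,-45,0],[0,0,-0.063],0]
    - [[17,-44,-1],[0,0,-0.063],0]
    - [[0,0,0],[0,0,0],0]
    - [[0,0,0],[0,0,0],0]

```text
time: 11.05
ee_pos: [0.4798, -0.195, 0.164]
tcp_rot: [-0.0, -0.225, 0.974, 0.0]
contact_force: [0.1, 0.7, -1.0]
width: 0.0857
grasp_force: 0.0
```

```bash
python3 go.py 40 .4797 -.1955 .045 116 0
```

```text
[[0, -0, 40], [0, 0, -0], 0], [[0, -0, 39], [0, 0, -0], 0], [[0, -1, 40], [0, 0, -0], 0], 
at [ 0.4798 -0.195   0.164 ] psi 116.0 tilt z [-0.     0.001 -1.   ] t 11.05 w 0.0857 gf 0.0 q [-0.39  0.12 -0.19  1.26  0.   -0.84]
```

>>> arm_command:
  motion:
    - [[0,0,30],[0,0,0],0]
    - [[0,0,40],[0,0,0],0]
    - [[0,0,34],[0,0,0],0]
    - [[0,0,15],[0,0,0],0]
    - [[0,0,0],[0,0,0],1]
    - [[0,0,0],[0,0,0],1]
    - [[0,0,0],[0,0,0],1]
    - [[0,0,0],[0,0,0],1]

```text
time: 12.05
ee_pos: [0.4809, -0.1956, 0.0465]
tcp_rot: [0.001, -0.225, 0.974, -0.001]
contact_force: [0.2, -0.4, 4.6]
width: 0.0205
grasp_force: 58.4
```

>>> arm_command:
  motion:
    - [[0,0,0],[0,0,0],1]
    - [[0,0,0],[0,0,0],1]

```text
time: 12.3
ee_pos: [0.4809, -0.1956, 0.0465]
tcp_rot: [0.001, -0.225, 0.974, -0.001]
contact_force: [-0.3, -0.8, 6.3]
width: 0.0205
grasp_force: 58.4
```

>>> arm_command:
  motion:
    - [[0,0,-10],[0,0,0],1]
    - [[0,0,-30],[0,0,0],1]
    - [[0,0,-45],[0,0,0],1]
    - [[0,0,-40],[0,0,0],1]

```text
time: 12.8
ee_pos: [0.4795, -0.1949, 0.1715]
tcp_rot: [-0.0, -0.225, 0.974, 0.0]
contact_force: [0.2, 0.2, -3.8]
width: 0.0207
grasp_force: 59.0
```

```bash
python3 go.py 42 .5687 .1248 .165 80 1
```

```text
[[-28, 31, 1], [0, 0, 0.079], 1], [[-25, 33, 1], [0, 0, 0.079], 1], [[-22, 35, 0], [0, 0, 0.079], 1], [[-19, 37, 1], [0, 0, 0.079], 1], [[-17, 38, 1], [0, 0, 0.079], 1], [[-13, 39, 1], [0, 0, 0.079], 1], [[-11, 40, 1], [0, 0, 0.079], 1], [[-7, 41, 1], [0, 0, 0.079], 1]

at [ 0.4795 -0.1949  0.1715] psi 116.0 tilt z [-0.001  0.    -1.   ] t 12.8 w 0.0207 gf 59.0 q [-0.39  0.12 -0.18  1.27  0.   -0.84]
```

>>> arm_command:
  motion:
    - [[-28,31,1],[0,0,0.079],1]
    - [[-25,33,1],[0,0,0.079],1]
    - [[-22,35,0],[0,0,0.079],1]
    - [[-19,37,1],[0,0,0.079],1]
    - [[-17,38,1],[0,0,0.079],1]
    - [[-13,39,1],[0,0,0.079],1]
    - [[-11,40,1],[0,0,0.079],1]
    - [[-7,41,1],[0,0,0.079],1]

```text
time: 13.8
ee_pos: [0.569, 0.1258, 0.163]
tcp_rot: [-0.001, 0.09, 0.996, -0.0]
contact_force: [1.3, -1.1, -3.5]
width: 0.0202
grasp_force: 59.5
```

>>> arm_command:
  motion:
    - [[0,0,0],[0,0,0],1]
    - [[0,0,0],[0,0,0],1]

```text
time: 14.05
ee_pos: [0.5687, 0.1244, 0.1629]
tcp_rot: [-0.001, 0.088, 0.996, -0.0]
contact_force: [-0.1, -0.5, -3.4]
width: 0.0204
grasp_force: 59.8
```

```bash
python3 go.py 42 .5687 .1248 .064 80 1;python3 - <<'E'
from h import *
im=snapshot("side"); cv2.imwrite("pics/s4.png",cv2.resize(im[60:260,180:380,::-1],None,fx=3,fy=3))
E
```

```text
[[-0, 0, 33], [0, 0, -0.001], 1], [[-0, 0, 33], [0, 0, -0.001], 1], [[-0, 1, 33], [0, 0, -0.001], 1], 
at [0.5687 0.1244 0.1629] psi 79.9 tilt z [-0.002 -0.001 -1.   ] t 14.05 w 0.0204 gf 59.8 q [ 0.22  0.24 -0.05  1.28 -0.    0.39]
```

View pics/s4.png

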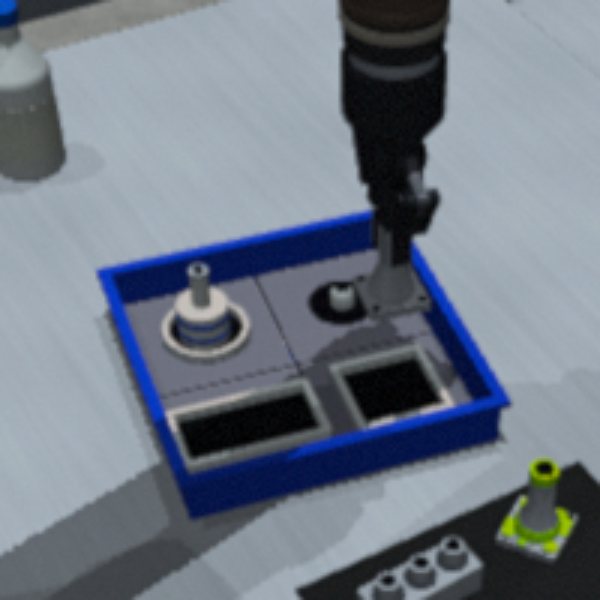

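>>> arm_command:
  motion:
    - [[0,0,25],[0,0,0],1]
    - [[0,0,35],[0,0,0],1]
    - [[0,0,28],[0,0,0],1]
    - [[0,0,12],[0,0,0],1]
    - [[0,0,3],[0,0,0],1]
    - [[0,0,2],[0,0,0],1]
    - [[0,0,1],[0,0,0],1]
    - [[0,0,0],[0,0,0],1]

```text
time: 15.1
ee_pos: [0.5696, 0.1247, 0.0579]
tcp_rot: [0.0, 0.089, 0.996, 0.0]
contact_force: [-0.2, -0.8, -4.2]
width: 0.0206
grasp_force: 59.8
```

>>> arm_command:
  motion:
    - [[0,0,1],[0,0,0],1]
    - [[0,0,0],[0,0,0],1]

```text
time: 15.35
ee_pos: [0.5692, 0.1246, 0.0563]
tcp_rot: [0.0, 0.089, 0.996, -0.0]
contact_force: [-0.1, 0.4, -2.9]
width: 0.0203
grasp_force: 59.8
```

>>> arm_command:
  motion:
    - [[0,0,1],[0,0,0],1]
    - [[0,0,0],[0,0,0],1]

```text
time: 15.6
ee_pos: [0.5694, 0.1246, 0.0556]
tcp_rot: [0.0, 0.089, 0.996, 0.0]
contact_force: [-0.8, 0.2, -1.0]
width: 0.0204
grasp_force: 60.3
```

>>> arm_command:
  motion:
    - [[0,0,1],[0,0,0],1]
    - [[0,0,0],[0,0,0],1]

```text
time: 15.85
ee_pos: [0.5694, 0.1246, 0.0555]
tcp_rot: [0.0, 0.089, 0.996, 0.0]
contact_force: [-3.7, -0.9, 6.4]
width: 0.0203
grasp_force: 61.1
```

Seated. Release and go to the bar.

>>> arm_command:
  motion:
    - [[0,0,0],[0,0,0],0.65]
    - [[0,0,0],[0,0,0],0.5]
    - [[0,0,0],[0,0,0],0.45]
    - [[0,0,0],[0,0,0],0.45]
    - [[0,0,-20],[0,0,0],0.45]
    - [[0,0,-40],[0,0,0],0.45]
    - [[0,0,-45],[0,0,0],0.45]

```text
time: 16.73
ee_pos: [0.5688, 0.1245, 0.1597]
tcp_rot: [-0.001, 0.089, 0.996, -0.0]
contact_force: [0.4, 1.1, 0.6]
width: 0.0472
grasp_force: 0.0
```

```bash
python3 go.py 35 .4752 -.077 .16 95 0
```

```text
[[8, -31, -0], [0, 0, -0.038], 0], [[9, -30, -0], [0, 0, -0.038], 0], [[11, -30, -0], [0, 0, -0.038], 0], [[11, -30, -0], [0, 0, -0.038], 0], [[13, -29, -0], [0, 0, -0.038], 0], [[13, -28, -0], [0, 0, -0.038], 0], [[15, -28, -0], [0, 0, -0.038], 0], 
at [0.5688 0.1245 0.1597] psi 79.8 tilt z [-0.002 -0.    -1.   ] t 16.73 w 0.0472 gf 0.0 q [ 0.22  0.24 -0.05  1.28  0.    0.39]
```

>>> arm_command:
  motion:
    - [[8,-31,0],[0,0,-0.038],0]
    - [[9,-30,0],[0,0,-0.038],0]
    - [[11,-30,0],[0,0,-0.038],0]
    - [[11,-30,0],[0,0,-0.038],0]
    - [[13,-29,0],[0,0,-0.038],0]
    - [[13,-28,0],[0,0,-0.038],0]
    - [[15,-28,0],[0,0,-0.038],0]
    - [[0,0,0],[0,0,0],0]

```text
time: 17.73
ee_pos: [0.4753, -0.0777, 0.1595]
tcp_rot: [0.0, -0.043, 0.999, -0.0]
contact_force: [-0.0, 0.1, 0.0]
width: 0.0854
grasp_force: 0.0
```

```bash
python3 - <<'E'
from h import *
im=snapshot("side"); cv2.imwrite("pics/s5.png",cv2.resize(im[140:340,210:410,::-1],None,fx=3,fy=3))
E
python3 go.py 35 .4752 -.077 .014 95 0
```

```text
[[0, -0, 29], [0, 0, -0], 0], [[0, -0, 29], [0, 0, -0], 0], [[0, -0, 29], [0, 0, -0], 0], [[1, -0, 29], [0, 0, -0], 0], [[-0, -0, 29], [0, 0, -0], 0], 
at [ 0.4758 -0.077   0.1594] psi 94.9 tilt z [ 0.  0. -1.] t 17.77 w 0.0851 gf 0.0 q [-0.16  0.05 -0.28  1.24  0.   -0.25]
```

View pics/s5.png

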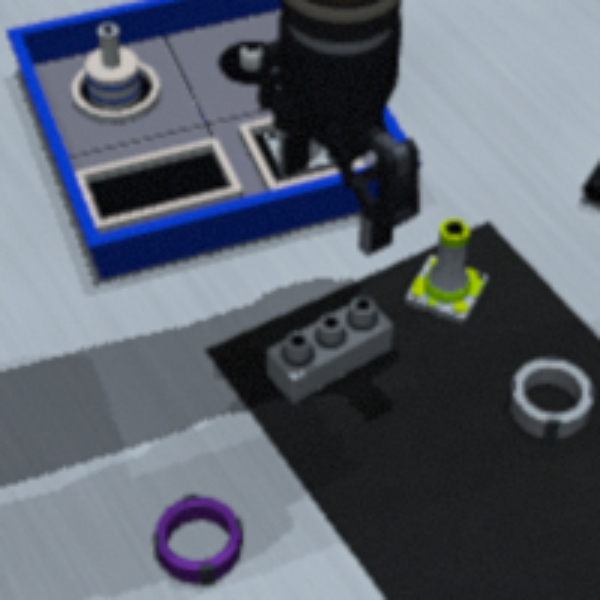

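>>> arm_command:
  motion:
    - [[0,0,25],[0,0,0],0]
    - [[0,0,40],[0,0,0],0]
    - [[0,0,40],[0,0,0],0]
    - [[0,0,28],[0,0,0],0]
    - [[0,0,12],[0,0,0],0]
    - [[0,0,0],[0,0,0],0.3]
    - [[0,0,0],[0,0,0],1]
    - [[0,0,0],[0,0,0],1]

```text
time: 18.77
ee_pos: [0.4772, -0.0768, 0.0159]
tcp_rot: [0.001, -0.044, 0.999, -0.001]
contact_force: [1.2, -0.3, -1.9]
width: 0.0342
grasp_force: 60.6
```

>>> arm_command:
  motion:
    - [[0,0,0],[0,0,0],1]
    - [[0,0,0],[0,0,0],1]
    - [[0,0,0],[0,0,0],1]

```text
time: 19.15
ee_pos: [0.4772, -0.0768, 0.0158]
tcp_rot: [0.001, -0.044, 0.999, -0.0]
contact_force: [-0.5, 0.1, 5.5]
width: 0.0347
grasp_force: 61.8
```

>>> arm_command:
  motion:
    - [[0,0,-10],[0,0,0],1]
    - [[0,0,-30],[0,0,0],1]
    - [[0,0,-45],[0,0,0],1]
    - [[0,0,-40],[0,0,0],1]

```text
time: 19.65
ee_pos: [0.4753, -0.0763, 0.1407]
tcp_rot: [-0.0, -0.044, 0.999, 0.0]
contact_force: [1.5, -0.2, -4.9]
width: 0.0344
grasp_force: 61.0
```

```bash
python3 go.py 32 .4433 .1479 .13 80 1
```

```text
[[2, 28, 1], [0, 0, 0.033], 1], [[2, 28, 2], [0, 0, 0.033], 1], [[3, 29, 1], [0, 0, 0.033], 1], [[5, 28, 1], [0, 0, 0.033], 1], [[5, 27, 2], [0, 0, 0.033], 1], [[6, 28, 1], [0, 0, 0.033], 1], [[7, 27, 1], [0, 0, 0.033], 1], [[8, 28, 2], [0, 0, 0.033], 1]

at [ 0.4753 -0.0763  0.1407] psi 95.0 tilt z [-0.001  0.    -1.   ] t 19.65 w 0.0344 gf 61.0 q [-0.16  0.06 -0.31  1.2   0.   -0.25]
```

>>> arm_command:
  motion:
    - [[2,28,1],[0,0,0.033],1]
    - [[2,28,2],[0,0,0.033],1]
    - [[3,29,1],[0,0,0.033],1]
    - [[5,28,1],[0,0,0.033],1]
    - [[5,27,2],[0,0,0.033],1]
    - [[6,28,1],[0,0,0.033],1]
    - [[7,27,1],[0,0,0.033],1]
    - [[8,28,2],[0,0,0.033],1]

```text
time: 20.65
ee_pos: [0.4432, 0.1488, 0.1283]
tcp_rot: [-0.0, 0.088, 0.996, -0.0]
contact_force: [1.1, 0.1, -4.7]
width: 0.0349
grasp_force: 61.0
```

>>> arm_command:
  motion:
    - [[0,0,0],[0,0,0],1]
    - [[0,0,0],[0,0,0],1]

```text
time: 20.9
ee_pos: [0.4436, 0.1478, 0.1282]
tcp_rot: [-0.0, 0.088, 0.996, -0.0]
contact_force: [0.1, 0.0, -4.2]
width: 0.0348
grasp_force: 61.3
```

```bash
python3 - <<'E'
from h import *
im=snapshot("side"); cv2.imwrite("pics/s6.png",cv2.resize(im[60:260,180:380,::-1],None,fx=3,fy=3))
E
python3 go.py 32 .4433 .1479 .032 80 1
```

```text
[[0, 0, 24], [0, 0, -0], 1], [[0, 0, 24], [0, 0, -0], 1], [[0, 0, 24], [0, 0, -0], 1], [[1, 0, 24], [0, 0, -0], 1], 
at [0.4438 0.1475 0.1283] psi 79.9 tilt z [-0.001 -0.001 -1.   ] t 20.95 w 0.0345 gf 61.3 q [ 0.32  0.04 -0.36  1.17 -0.    0.5 ]
```

View pics/s6.png

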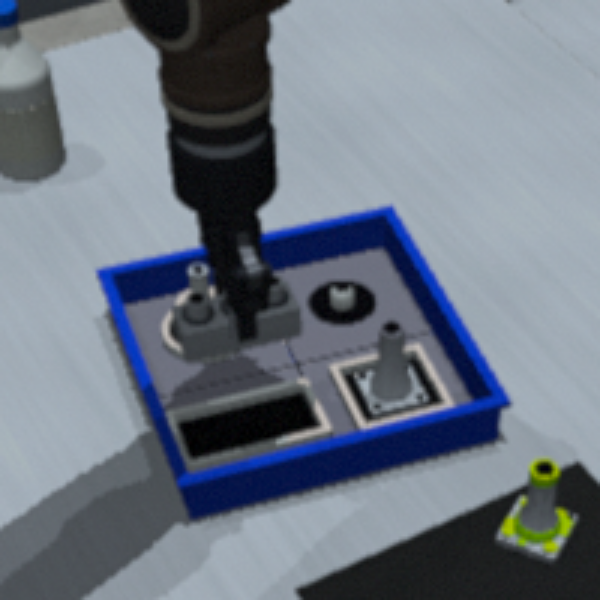

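>>> arm_command:
  motion:
    - [[0,0,25],[0,0,0],1]
    - [[0,0,30],[0,0,0],1]
    - [[0,0,25],[0,0,0],1]
    - [[0,0,12],[0,0,0],1]
    - [[0,0,4],[0,0,0],1]
    - [[0,0,2],[0,0,0],1]
    - [[0,0,2],[0,0,0],1]
    - [[0,0,0],[0,0,0],1]

```text
time: 21.95
ee_pos: [0.4443, 0.1482, 0.0287]
tcp_rot: [0.0, 0.088, 0.996, 0.0]
contact_force: [0.4, 0.5, -5.3]
width: 0.0347
grasp_force: 61.2
```

>>> arm_command:
  motion:
    - [[0,0,1],[0,0,0],1]
    - [[0,0,1],[0,0,0],1]
    - [[0,0,0],[0,0,0],1]

```text
time: 22.32
ee_pos: [0.444, 0.1481, 0.0262]
tcp_rot: [-0.0, 0.088, 0.996, -0.0]
contact_force: [0.6, -0.5, -4.4]
width: 0.0346
grasp_force: 61.2
```

>>> arm_command:
  motion:
    - [[0,0,1],[0,0,0],1]
    - [[0,0,0],[0,0,0],1]

```text
time: 22.58
ee_pos: [0.4439, 0.1481, 0.0252]
tcp_rot: [-0.0, 0.088, 0.996, -0.0]
contact_force: [-0.5, -0.6, -5.0]
width: 0.0344
grasp_force: 61.2
```

>>> arm_command:
  motion:
    - [[0,0,1],[0,0,0],1]
    - [[0,0,0],[0,0,0],1]

```text
time: 22.82
ee_pos: [0.4441, 0.1481, 0.0248]
tcp_rot: [0.0, 0.088, 0.996, 0.0]
contact_force: [-3.0, -1.1, 2.7]
width: 0.0348
grasp_force: 62.1
```

>>> arm_command:
  motion:
    - [[0,0,0],[0,0,0],0.5]
    - [[0,0,0],[0,0,0],0.4]
    - [[0,0,0],[0,0,0],0.4]
    - [[0,0,0],[0,0,0],0.4]
    - [[0,0,-10],[0,0,0],0.4]
    - [[0,0,-30],[0,0,0],0.4]
    - [[0,0,-45],[0,0,0],0.3]
    - [[0,0,-45],[0,0,0],0.2]

```text
time: 23.82
ee_pos: [0.4438, 0.1481, 0.1562]
tcp_rot: [0.0, 0.088, 0.996, 0.0]
contact_force: [0.3, -0.2, 1.4]
width: 0.0685
grasp_force: 0.0
```

```bash
python3 go.py 45 .5955 -.197 .16 86 0
```

```text
[[-23, -35, -0], [0, 0, -0.012], 0], [[-23, -35, -1], [0, 0, -0.012], 0], [[-23, -35, -0], [0, 0, -0.012], 0], [[-22, -36, -1], [0, 0, -0.012], 0], [[-21, -36, -0], [0, 0, -0.012], 0], [[-21, -36, -1], [0, 0, -0.012], 0], [[-21, -36, 0], [0, 0, -0.012], 0], [[-20, -37, -0], [0, 0, -0.012], 0]
[[-20, -37, -1], [0, 0, -0.012], 0], 
at [0.4438 0.1481 0.1562] psi 79.9 tilt z [ 0.  0. -1.] t 23.82 w 0.0685 gf 0.0 q [ 0.32  0.03 -0.31  1.23  0.    0.5 ]
```

>>> arm_command:
  motion:
    - [[-23,-35,0],[0,0,-0.012],0]
    - [[-23,-35,-1],[0,0,-0.012],0]
    - [[-23,-35,0],[0,0,-0.012],0]
    - [[-22,-36,-1],[0,0,-0.012],0]
    - [[-21,-36,0],[0,0,-0.012],0]
    - [[-21,-36,-1],[0,0,-0.012],0]
    - [[-21,-36,0],[0,0,-0.012],0]
    - [[-20,-37,0],[0,0,-0.012],0]

```text
time: 24.82
ee_pos: [0.5789, -0.16, 0.1581]
tcp_rot: [0.0, 0.04, 0.999, -0.0]
contact_force: [0.4, 0.7, 0.3]
width: 0.0857
grasp_force: 0.0
```

>>> arm_command:
  motion:
    - [[-20,-37,-1],[0,0,-0.012],0]
    - [[0,0,0],[0,0,0],0]
    - [[0,0,0],[0,0,0],0]

```text
time: 25.2
ee_pos: [0.5951, -0.1969, 0.1585]
tcp_rot: [-0.0, 0.034, 0.999, 0.0]
contact_force: [-0.3, -0.3, 0.4]
width: 0.0855
grasp_force: 0.0
```

```bash
python3 - <<'E'
from h import *
im=snapshot("side"); a=im[60:260,180:380,::-1]; b=im[190:390,300:500,::-1]; cv2.imwrite("pics/s7.png",cv2.resize(np.hstack([a,b]),None,fx=2,fy=2))
print(proj("side",(.5955,-.197,.026))-[300,190])
E
python3 go.py 45 .5955 -.197 .002 86 0
```

```text
[93.69923843 78.97218113]
[[-0, -0, 39], [0, 0, 0.001], 0], [[-0, -0, 39], [0, 0, 0.001], 0], [[-0, -0, 39], [0, 0, 0.001], 0], [[-1, -1, 40], [0, 0, 0.001], 0], 
at [ 0.595  -0.1965  0.1586] psi 86.1 tilt z [-0.  0. -1.] t 25.25 w 0.0853 gf 0.0 q [-0.32  0.33  0.05  1.3   0.   -0.25]
```

View pics/s7.png

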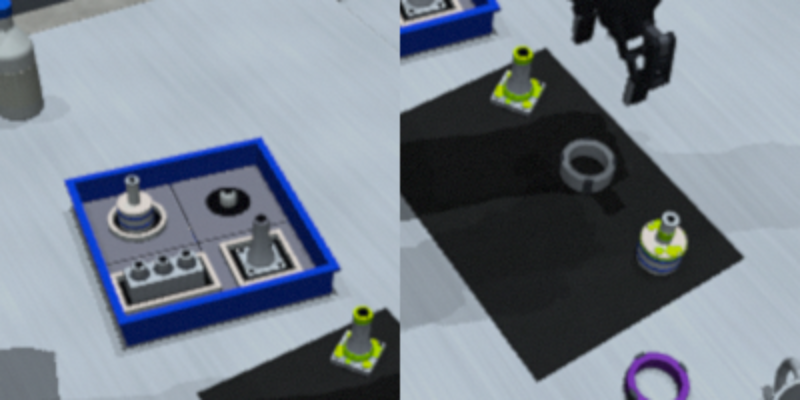

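>>> arm_command:
  motion:
    - [[0,0,25],[0,0,0],0]
    - [[0,0,40],[0,0,0],0]
    - [[0,0,40],[0,0,0],0]
    - [[0,0,32],[0,0,0],0]
    - [[0,0,15],[0,0,0],0]
    - [[0,0,4],[0,0,0],0]
    - [[0,0,0],[0,0,0],0]

```text
time: 26.12
ee_pos: [0.596, -0.1971, 0.0035]
tcp_rot: [0.001, 0.034, 0.999, -0.0]
contact_force: [1.2, -0.2, -0.5]
width: 0.0856
grasp_force: 0.0
```

>>> arm_command:
  motion:
    - [[0,0,0],[0,0,0],0.2]
    - [[0,0,0],[0,0,0],1]
    - [[0,0,0],[0,0,0],1]
    - [[0,0,0],[0,0,0],1]
    - [[0,0,0],[0,0,0],1]

```text
time: 26.75
ee_pos: [0.5963, -0.1976, 0.0043]
tcp_rot: [0.001, 0.034, 0.999, -0.0]
contact_force: [-1.7, -0.0, 6.9]
width: 0.0582
grasp_force: 63.4
```

>>> arm_command:
  motion:
    - [[0,0,-10],[0,0,0],1]
    - [[0,0,-30],[0,0,0],1]
    - [[0,0,-45],[0,0,0],1]
    - [[0,0,-45],[0,0,0],1]

```text
time: 27.25
ee_pos: [0.5949, -0.197, 0.1337]
tcp_rot: [-0.0, 0.034, 0.999, 0.0]
contact_force: [1.0, 0.4, -2.3]
width: 0.0583
grasp_force: 65.0
```

```bash
python3 go.py 43 .5917 .2515 .14 80 1
```

```text
[[3, 41, -1], [0, 0, 0.01], 1], [[4, 40, -0], [0, 0, 0.01], 1], [[3, 41, -1], [0, 0, 0.01], 1], [[5, 40, -0], [0, 0, 0.01], 1], [[4, 41, -1], [0, 0, 0.01], 1], [[5, 40, -0], [0, 0, 0.01], 1], [[6, 41, -1], [0, 0, 0.01], 1], [[6, 40, -1], [0, 0, 0.01], 1]
[[6, 40, -0], [0, 0, 0.01], 1], [[7, 41, -1], [0, 0, 0.01], 1], [[7, 40, -0], [0, 0, 0.01], 1], 
at [ 0.5949 -0.197   0.1337] psi 86.1 tilt z [-0.001  0.    -1.   ] t 27.25 w 0.0583 gf 65.0 q [-0.32  0.33  0.01  1.25  0.   -0.25]
```

>>> arm_command:
  motion:
    - [[2,25,-1],[0,0,0.01],1]
    - [[4,41,0],[0,0,0.01],1]
    - [[4,44,-1],[0,0,0.01],1]
    - [[5,44,0],[0,0,0.01],1]
    - [[4,44,-1],[0,0,0.01],1]
    - [[5,44,0],[0,0,0.01],1]
    - [[6,44,-1],[0,0,0.01],1]
    - [[6,44,-1],[0,0,0.01],1]

```text
time: 28.25
ee_pos: [0.5938, 0.1362, 0.1377]
tcp_rot: [-0.0, 0.074, 0.997, -0.0]
contact_force: [0.0, 0.2, -2.6]
width: 0.0584
grasp_force: 65.1
```

>>> arm_command:
  motion:
    - [[6,44,0],[0,0,0.01],1]
    - [[7,41,-1],[0,0,0.01],1]
    - [[7,28,0],[0,0,0.01],1]
    - [[0,0,0],[0,0,0],1]
    - [[0,0,0],[0,0,0],1]

```text
time: 28.88
ee_pos: [0.5919, 0.2492, 0.1383]
tcp_rot: [-0.0, 0.089, 0.996, -0.0]
contact_force: [0.2, -0.4, -3.0]
width: 0.0584
grasp_force: 65.1
```

```bash
python3 - <<'E'
from h import *
im=snapshot("side"); cv2.imwrite("pics/s8.png",cv2.resize(im[60:260,180:380,::-1],None,fx=3,fy=3))
E
python3 go.py 43 .5917 .2515 .035 80 1
```

```text
[[0, 1, 34], [0, 0, -0.001], 1], [[0, 1, 35], [0, 0, -0.001], 1], [[1, 1, 34], [0, 0, -0.001], 1], 
at [0.592  0.2488 0.1384] psi 79.8 tilt z [-0. -0. -1.] t 28.93 w 0.0583 gf 65.1 q [ 0.4   0.36  0.06  1.27 -0.    0.58]
```

View pics/s8.png

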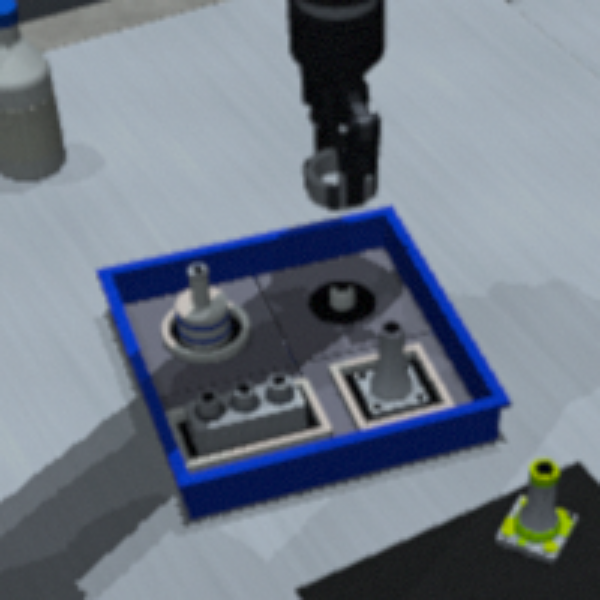

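>>> arm_command:
  motion:
    - [[0,2,25],[0,0,0],1]
    - [[0,0,35],[0,0,0],1]
    - [[0,0,28],[0,0,0],1]
    - [[0,0,12],[0,0,0],1]
    - [[0,0,6],[0,0,0],1]
    - [[0,0,6],[0,0,0],1]
    - [[0,0,4],[0,0,0],1]
    - [[0,0,0],[0,0,0],1]

```text
time: 29.92
ee_pos: [0.5924, 0.2516, 0.0225]
tcp_rot: [0.0, 0.089, 0.996, 0.0]
contact_force: [0.0, 0.5, -2.9]
width: 0.0584
grasp_force: 65.2
```

>>> arm_command:
  motion:
    - [[0,0,3],[0,0,0],1]
    - [[0,0,2],[0,0,0],1]
    - [[0,0,1],[0,0,0],1]
    - [[0,0,0],[0,0,0],1]

```text
time: 30.42
ee_pos: [0.5923, 0.2516, 0.0162]
tcp_rot: [-0.0, 0.089, 0.996, -0.0]
contact_force: [-0.3, -0.8, -2.7]
width: 0.0582
grasp_force: 65.2
```

>>> arm_command:
  motion:
    - [[0,0,1],[0,0,0],1]
    - [[0,0,1],[0,0,0],1]
    - [[0,0,0],[0,0,0],1]

```text
time: 30.8
ee_pos: [0.5923, 0.2516, 0.0142]
tcp_rot: [-0.0, 0.089, 0.996, -0.0]
contact_force: [-0.2, 0.1, -2.4]
width: 0.0581
grasp_force: 65.2
```

>>> arm_command:
  motion:
    - [[0,0,1],[0,0,0],1]
    - [[0,0,0],[0,0,0],1]

```text
time: 31.05
ee_pos: [0.5924, 0.2516, 0.0134]
tcp_rot: [0.0, 0.089, 0.996, 0.0]
contact_force: [0.1, -0.1, -1.9]
width: 0.058
grasp_force: 65.2
```

>>> arm_command:
  motion:
    - [[0,0,1],[0,0,0],1]
    - [[0,0,0],[0,0,0],1]

```text
time: 31.3
ee_pos: [0.5925, 0.2517, 0.0134]
tcp_rot: [0.0, 0.089, 0.996, 0.0]
contact_force: [-3.7, -0.5, 5.9]
width: 0.0585
grasp_force: 65.9
```

>>> arm_command:
  motion:
    - [[0,0,0],[0,0,0],0.2]
    - [[0,0,0],[0,0,0],0.1]
    - [[0,0,0],[0,0,0],0.1]
    - [[0,0,0],[0,0,0],0.1]
    - [[0,0,-15],[0,0,0],0.1]
    - [[0,0,-35],[0,0,0],0.1]
    - [[0,0,-50],[0,0,0],0.1]
    - [[0,0,-50],[0,0,0],0.1]

```text
time: 32.3
ee_pos: [0.5923, 0.2515, 0.1649]
tcp_rot: [0.0, 0.089, 0.996, 0.0]
contact_force: [1.1, 0.5, 0.4]
width: 0.077
grasp_force: 0.0
```

>>> arm_command:
  motion:
    - [[20,20,-20],[0,0,0],0.1]
    - [[40,0,-10],[0,0,0],0.1]
    - [[40,0,0],[0,0,0],0.1]
    - [[20,0,0],[0,0,0],0.1]
    - [[0,0,0],[0,0,0],0.1]
    - [[0,0,0],[0,0,0],0.1]

```text
time: 33.05
ee_pos: [0.4786, 0.2925, 0.1925]
tcp_rot: [0.0, 0.089, 0.996, 0.0]
contact_force: [-0.2, 1.5, 0.1]
width: 0.0771
grasp_force: 0.0
```

```bash
python3 - <<'E'
from h import *
im=snapshot("side"); a=im[80:280,180:380,::-1]; b=im[190:390,270:470,::-1]; cv2.imwrite("pics/s9.png",cv2.resize(np.hstack([a,b]),None,fx=2,fy=2))
s=sense();print(s["time"],s["ee_pos"],s["width"])
E
```

```text
33.1 [0.47872769 0.29238068 0.19223262] 0.07655145533229961
```

View pics/s9.png

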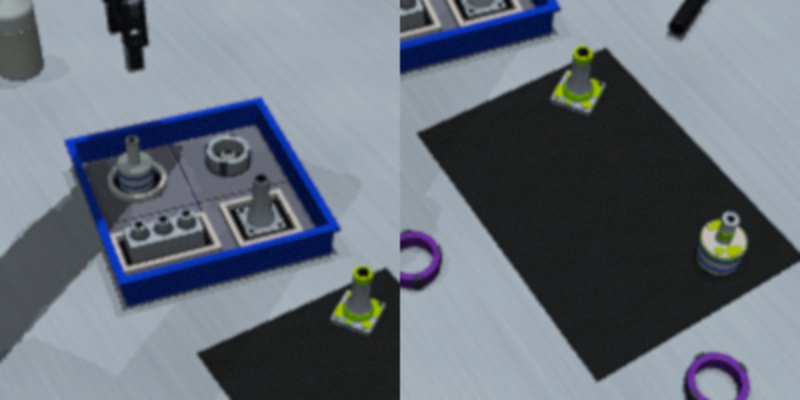

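All four parts are in their nests: piston (135,165), nut over the post (228,155), bar (163,235) and nozzle (260,215). The two dirty parts still stand on the mat, and the gripper is clear.

```bash
python3 -c "
from rig import *
print(sign_off())"
```

```text
the job is handed in; nothing more can be done
None
```

The four clean parts are set down upright in their nests, the glowing piston and nozzle were left standing on the mat, and the job was handed in at about 33 s; no verdict came back.

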